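Turn up a portion tub, stand it under the ball dispenser and hold the gate open

ROBOT

A 6-joint arm with a two-finger parallel gripper is mounted at the origin on a cart in front of the work surface, level with it; the furniture and walls round the work are solid. World frame = base frame: x ahead of the robot, y to its left, z up, the work surface at z = 0. Lengths are in m, angles in rad, forces in N, time in s.
With the tool pointing down it reaches from about 0.4 to 0.925 m from the base axis. Payload 12.5 kg.
Tool frame: the origin (TCP) lies midway between the tips of the shut fingers; the grasp point (between the pads) lies 19 mm behind it; z points along the fingers, y is the line along which they close (so a half turn about z gives the same grasp; the last joint's range is limited). The gripper opens to 95 mm and grips with 3 to 60 N. Pads are 20 mm wide; open, the fingers measure 119 mm over their backs; the gripper's body (75 mm by 180 mm) begins 59 mm behind the grasp point.
Start: joints at [1.155, 0.491, 1.559, -0, 1.092, -0.106], TCP at [0.191, 0.595, 0.215] pointing down, gripper open.
Joint ranges: [-3.1, 3.1], [-0.84, 2.19], [0.05, 2.79], [-1.13, 4.28], [0.06, 2.93], [-2.69, 2.69]. Speed limits (rad/s): [2.22, 2.22, 2.79, 3.14, 3.14, 3.14].

INTERFACE

Orientations are given as [roll, pitch, yaw] about the fixed x, y, z axes, in that order (R = Rz(yaw) Ry(pitch) Rx(roll)).
In Python, from bench import * gives the robot as it stands.
- The arm moves only by the tool servo_tool, never from a script. Its argument "plan" is a list that holds one entry, the list of rows, each a list of 7 numbers: the turn, a rotation vector about the tool's x, y, z in rad, then the shift along the tool's x, y, z in mm, then the gripper command: -1 is fully open, 1 is shut, values between are in proportion. In form: [[[wx, wy, wz, tx, ty, tz, gripper], ...]]. A call has exactly 10 rows; each row shifts and turns the commanded pose from where the row before left it, along the tool's axes as they then stand; what a row does not reach is not made up. A row lasts 1/12 s, in which the tool goes at most 41.7 mm and 7.16 degrees, less where a joint would pass 70% of its speed; a pose out of reach is approached as far as the arm can. A call with a gripper value outside its range is refused whole. The fingers move at their own pace and stop on an object; the grip force is fixed at half the most. Time passes only in rows, so rows that do not move let the fingers close, or fill a call up. It gives the time, the measured TCP pose, the force, the opening and the grip force at its end, in the units of the state.
- get_state(): the state, without advancing time (a new reading comes with each control period).
- camera(name): name is "scene" or "side" or "wrist"; returns a dict with "frame" (480x640x3 uint8, blue, green, red), "fovy" (degrees; the focal length in pixels is half the picture's height over the tangent of half this angle, whatever the lens; pixels are square), "cx", "cy" (the principal point, pixels), "k1" (the pictures are not rectified: a ray, as slopes to the right and down, at radius r is drawn at 1 + k1 r^2 times it, then the intrinsics apply), "R" (3x3) and "t" (3): a world point X has camera coordinates R X + t. Camera axes: x right, y down, z forward; pixel columns grow to the right and rows downward; lengths in m; the calibration is good to about 2 mm. A picture is of the moment at which its call begins. There is no depth.
- finish_job(): hands the job in; it is judged then, once.
The state is a dict: "time": time; "joint_positions": joint angles; "qd": joint speeds; "tau": joint torques, N m; "position": TCP position; "ee_rot": TCP orientation; "contact_force": force on the tool from outside, world axes, zero at the start; "torque": the same for the moment, N m; "gripper_width": finger opening in m; "gripper_force": force on a finger pad.
Only numpy, scipy, OpenCV 4.12 (cv2) and the standard library are available. Lean on these libraries where they do the work, as an engineer would, in place of code of your own. Each camera call takes 0.05 s, during which the arm holds its last target. There are 200 camera calls.

TASK

The clean portion tub stands mouth-down so that no crumbs get in: turn it over and stand it mouth-up on the table, right under the dispenser's spout, and let go of it. Then swing the dispenser's yellow gate arm forward by its red knob, against the spring, all the way to its stop, so that all four biscuit balls roll down into the tub. Finish while still holding the arm there by its knob, because I am about to tip the rest of the batch through; leave the other things on the table where they are.

Things in the scene. Friction and masses are not known exactly. Their poses are not given: they have to be found in the camera images.
- tub: Square white plastic tub, straight sides, 56 x 56 mm outside, 74 mm tall, walls and base 3 mm, blue band round the mouth, 0.06 kg; starts mouth-down on the open table at the front (two like it at the back are fixed spares). Origin: centre of the mouth's plane; z runs from mouth to closed base (up while mouth-down, down once mouth-up); x, y square to its sides. It lies stably on any side.
- dispenser: White stand fixed to the table, trough sloping down to an aluminium down-spout at its front, hopper at the rear (top 277 mm up). Origin: on the table under the spout's centre; x front to rear, y left, z up. Base plate (130 mm wide) begins 55 mm behind the origin, cheeks 70 mm: the table under the spout is free. Spout 36 mm square, 130 to 196 mm up: 56 mm clear above a standing tub.
- spout (a point): Centre of the spout's lower opening, 130 mm above the table. Its axes are the dispenser's.
- gate_arm (a joint): Yellow gate arm, a bell crank on an upright pivot; rad. 0: rest, handle arm points to the dispenser's +y and the gate leaf shuts the trough. Grows as the knob swings forward (to the dispenser's -x, anticlockwise from above); hard stop at 0.65; balls come free at about 0.4. A spring pulls it back, at the knob about 4 N at rest, 9 N at the stop; let go, it snaps shut.
- pivot (a point): Pivot axis of the gate arm, 82 mm behind the spout's centre on the dispenser's middle line, 214 mm above the table (the height of the 4 mm thick arm plate).
- knob (a point): Middle of the red upright knob at the end of the handle arm, 108 mm from the pivot axis, 244 mm above the table. The knob is round, upright, about 17 mm thick, and stands from 222 to 265 mm above the table; it is free all round above the arm plate, and can be pinched from above or pulled with a finger behind it.
- ball_1: Biscuit ball 1 of four, hard, round, brown, 22 mm across; origin at its centre. It waits in the trough behind the gate leaf.
- ball_2: Biscuit ball 2 of four, hard, round, brown, 22 mm across; origin at its centre. It waits in the trough behind the gate leaf.
- ball_3: Biscuit ball 3 of four, hard, round, brown, 22 mm across; origin at its centre. It waits in the trough behind the gate leaf.
- ball_4: Biscuit ball 4 of four, hard, round, brown, 22 mm across; origin at its centre. It waits in the trough behind the gate leaf.
- packet: Bystander: sealed clear packet of biscuits, 88 x 135 x 13 mm, lying near the front right edge of the table. Origin: centre of its underside.
- timer: Bystander: round dial timer, white with a red top, 64 mm across, 37 mm tall, left of the scale. Origin: centre of its underside.
- counter: Bystander: small white hand tally counter, 26 x 50 x 56 mm, at the right. Origin: centre of its underside.
- scraper: Bystander: flat scraper with red grip, 55 x 208 x 16 mm, at the right front. Origin: centre of its underside.
- pen: Bystander: red pen, 145 mm long, at the left edge. Origin: centre of its underside.

How it is judged:
By the outcome, as a careful person would: the job done as asked, in the order asked, and still so for the second after the job is handed in, while the arm keeps its last pose, push and grip.
It also fails if it takes over 72 s, if anything falls off the work surface, if the arm or the gripper's body presses on something with over 40 N, if the wrist force passes 120 N, or if a joint passes its speed limit or range.

## Working session

There is one attempt and no reset: what is moved stays moved. The work goes in short steps, Python scripts to look and compute and a tool call to move; the robot and the scene stay as the last step left them, time stands still between calls to the robot, and variables do not carry over. Pictures are saved under pics/ and viewed, at most 10 in all, crops included, and the job is handed in when it is done.

Besides the shell and the picture viewer there is one more tool, called after "Call:" by a JSON object that holds its "api" and its "payload". servo_tool: Moves the arm, as the interface text tells. Its arguments: {"type":"object","properties":{"plan":{"type":"array","items":{"type":"array","items":{"type":"array","items":{"type":"number"}}}}},"required":["plan"]}

```bash
mkdir -p pics; ls; python3 - <<'E'
from bench import *
import cv2,pickle
s=get_state()
print({k:np.round(v,3).tolist() if not isinstance(v,float) else v for k,v in s.items()} if 'np' in globals() else s)
for n in("scene","side"):
    c=camera(n);cv2.imwrite(f"pics/{n}0.png",c["frame"]);pickle.dump(c,open(f"{n}0.pkl","wb"))
    print(n,c["fovy"],c["cx"],c["cy"],c["k1"],c["R"],c["t"])
E
```

```text
pics
{'time': 0.0, 'joint_positions': array([ 1.15536533e+00,  4.91554659e-01,  1.55943060e+00, -3.05975222e-06,
        1.09169762e+00, -1.05604659e-01]), 'qd': array([ 1.92731997e-03, -2.69457178e-04, -8.27482278e-04, -1.17003013e-03,
        8.11316243e-05, -2.42977021e-03]), 'tau': array([-3.83459803e-03, -6.12634349e+01, -2.58176923e+01,  6.91279862e-02,
        4.82607284e-02, -1.10038154e-04]), 'position': array([0.19044507, 0.59503192, 0.21407128]), 'ee_rot': array([-3.14050822e+00, -1.12220417e-04,  2.83176767e+00]), 'contact_force': array([-0.54256665, -0.63968042,  1.01456785]), 'torque': array([-0.01957831, -0.00799754, -0.03193422]), 'gripper_force': 0.0, 'gripper_width': 0.09516837589088942}
scene 56.97857983049629 313.87154463545625 240.16173000750626 0.007684609664757135 [[ 0.794083   -0.60756743 -0.01714663]
 [-0.47560672 -0.60355177 -0.63994024]
 [ 0.37845797  0.51632072 -0.76823335]] [-0.59621978  0.23906944  1.02411181]
side 45.10410607493056 315.00950887171985 237.27964309053377 -0.19095610436217114 [[ 0.97208928 -0.23416267  0.01450058]
 [-0.11127124 -0.51457354 -0.85019573]
 [ 0.20654572  0.82485266 -0.52626699]] [-0.63110122  0.08671083  1.68991799]
```

View pics/scene0.png

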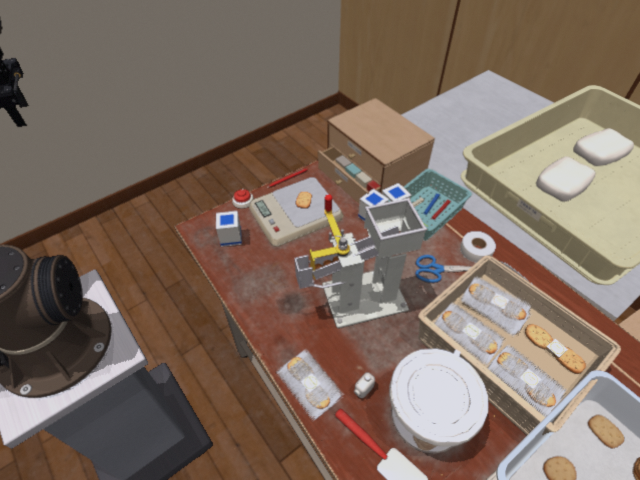

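View pics/side0.png

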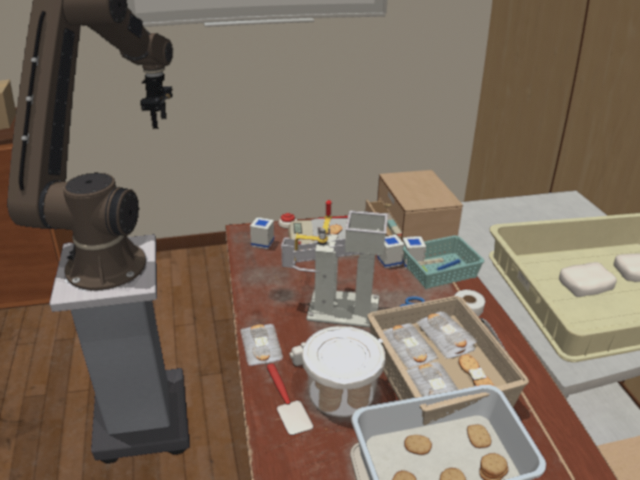

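The scene view shows the tub mouth-down at about (228,228), the knob at (328,204), the spout at (303,265) and the timer at (242,197). The side view shows the same tub at (262,232) and the knob at (328,210). I'll zoom in to get exact corners.

```bash
python3 - <<'E'
import cv2
a=cv2.imread("pics/scene0.png")[180:330,200:420];b=cv2.imread("pics/side0.png")[195:330,240:400]
cv2.imwrite("pics/sc_crop.png",cv2.resize(a,(792,540),interpolation=cv2.INTER_CUBIC))
cv2.imwrite("pics/sd_crop.png",cv2.resize(b,(640,540),interpolation=cv2.INTER_CUBIC))
E
```

```text
(no output)
```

View pics/sc_crop.png

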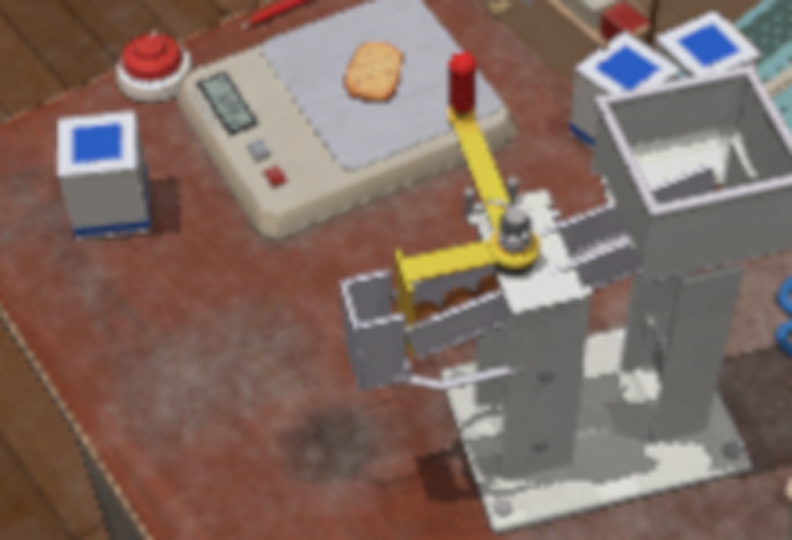

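View pics/sd_crop.png

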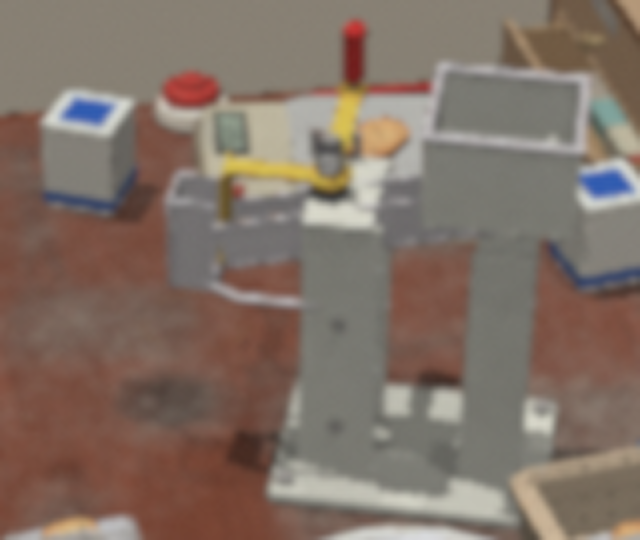

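Scene crop (3.6x, offset 200,180) shows these points:
- The tub's top face with its blue patch at (98,143).
- The knob from (463,60) to (461,112), and the pivot at (515,240).
- The spout's rim corners at (342,285) and (390,270).
- Base plate corners at (443,368), (492,530) and (750,465).

The side crop (4x, offset 240,195) shows the blue patch at (88,110), the knob at (354,50) and the base plate corners at (268,495) and (518,520).

```bash
cat >h.py <<'E'
import numpy as np,cv2,pickle
def ray(c,uv):
    f=240/np.tan(np.radians(c["fovy"])/2)
    K=np.array([[f,0,c["cx"]],[0,f,c["cy"]],[0,0,1]])
    p=cv2.undistortPointsIter(np.array([[uv]],float),K,np.array([c["k1"],0,0,0.]),None,None,(3,60,1e-10))[0,0]
    R=np.array(c["R"]);t=np.array(c["t"])
    return -R.T@t,R.T@np.array([p[0],p[1],1])
def plane(c,uv,z):
    o,d=ray(c,uv);return o+d*(z-o[2])/d[2]
def tri(c1,u1,c2,u2):
    o1,d1=ray(c1,u1);o2,d2=ray(c2,u2)
    s=np.linalg.lstsq(np.c_[d1,-d2],o2-o1,rcond=None)[0]
    a=o1+s[0]*d1;b=o2+s[1]*d2
    return (a+b)/2,np.linalg.norm(a-b)
def proj(c,X):
    f=240/np.tan(np.radians(c["fovy"])/2);p=np.array(c["R"])@X+c["t"];x=p[:2]/p[2]
    return x*(1+c["k1"]*(x@x))*f+[c["cx"],c["cy"]]
E
python3 - <<'E'
from h import *
np.set_printoptions(precision=4,suppress=True)
A=pickle.load(open("scene0.pkl","rb"));B=pickle.load(open("side0.pkl","rb"))
def blob(c,box,lo,hi):
    x0,y0,x1,y1=box;h=cv2.cvtColor(c["frame"],cv2.COLOR_BGR2HSV)[y0:y1,x0:x1]
    m=cv2.inRange(h,lo,hi);n,l,s,ce=cv2.connectedComponentsWithStats(m)
    i=1+np.argmax(s[1:,4]);q=np.argwhere(l==i)[:,::-1]
    r=cv2.minAreaRect(q.astype(np.float32));bx=cv2.boxPoints(r)+[x0,y0]
    return ce[i]+[x0,y0],s[i]+[x0,y0,0,0,0],bx
blue=((105,120,120),(125,255,255))
# top patch only
ca,sa,ba=blob(A,(215,210,245,232),*blue);cb,sb,bb=blob(B,(250,215,275,226),*blue)
print("patch",ca,sa,cb,sb);print(tri(A,ca,B,cb),plane(A,ca,.074),plane(B,cb,.074))
S=lambda p:(np.array(p)+.5)/3.6-.5+[200,180]
D=lambda p:(np.array(p)+.5)/4-.5+[240,195]
tc=[plane(A,S(p),.074) for p in((57,117),(135,112),(143,170),(62,178))]
print("tubtop A",np.array(tc),"mean",np.mean(tc,0))
td=[plane(B,D(p),.074) for p in((42,123),(68,88),(135,97),(112,130))]
print("tubtop B",np.array(td),"mean",np.mean(td,0))
red=((0,150,60),(8,255,255))
ka,s1,_=blob(A,(320,190,336,214),*red);kb,s2,_=blob(B,(322,195,336,220),*red)
print("knob",ka,s1,kb,s2,tri(A,ka,B,kb),plane(A,ka,.244),plane(B,kb,.244))
print("knobtop",tri(A,S((462,56)),B,D((354,22))))
print("pivot plate",plane(A,S((515,252)),.214),plane(B,D((328,190)),.214))
print("spout rim A",[plane(A,S(p),.196) for p in((342,285),(390,270),(405,312),(354,328))])
print("spout rim B",[plane(B,D(p),.196) for p in((168,203),(182,172))])
print("spout low near corner",plane(A,S((361,388)),.13),plane(A,S((408,375)),.13),plane(B,D((170,284)),.13),plane(B,D((210,290)),.13))
print("base",[plane(A,S(p),.004) for p in((443,368),(492,530),(750,465))],[plane(B,D(p),.004) for p in((268,495),(518,520),(292,390))])
E
```

```text
patch [226.5    219.3333] [221 215  12  10 108] [261.3714 222.4857] [257 221  10   4  35]
(array([0.4841, 0.0263, 0.0756]), np.float64(0.0018522153033460821)) [0.4837 0.0273 0.074 ] [0.4854 0.0298 0.074 ]
tubtop A [[ 0.4737  0.0684  0.074 ]
 [ 0.5219  0.0368  0.074 ]
 [ 0.4965 -0.0165  0.074 ]
 [ 0.4467  0.013   0.074 ]] mean [0.4847 0.0254 0.074 ]
tubtop B [[ 0.4491  0.0198  0.074 ]
 [ 0.4766  0.0689  0.074 ]
 [ 0.5255  0.0439  0.074 ]
 [ 0.4996 -0.0019  0.074 ]] mean [0.4877 0.0327 0.074 ]
knob [328.1111 201.6778] [325 194   8  17  90] [328.0889 207.4444] [327 201   4  15  45] (array([ 0.6281, -0.2184,  0.2437]), np.float64(0.0002417787691723826)) [ 0.6278 -0.2187  0.244 ] [ 0.6281 -0.2188  0.244 ]
knobtop (array([ 0.6268, -0.2198,  0.2658]), np.float64(0.001366312914750913))
pivot plate [ 0.5834 -0.3229  0.214 ] [ 0.5823 -0.3341  0.214 ]
spout rim A [array([ 0.4986, -0.2691,  0.196 ]), array([ 0.5271, -0.2775,  0.196 ]), array([ 0.5156, -0.3071,  0.196 ]), array([ 0.486 , -0.2982,  0.196 ])]
spout rim B [array([ 0.4884, -0.3002,  0.196 ]), array([ 0.5039, -0.266 ,  0.196 ])]
spout low near corner [ 0.4889 -0.2963  0.13  ] [ 0.5168 -0.3063  0.13  ] [ 0.4898 -0.2935  0.13  ] [ 0.5135 -0.3055  0.13  ]
base [array([ 0.5898, -0.2473,  0.004 ]), array([ 0.5364, -0.3668,  0.004 ]), array([ 0.7027, -0.4349,  0.004 ])] [array([ 0.5389, -0.3648,  0.004 ]), array([ 0.6903, -0.4247,  0.004 ]), array([ 0.5802, -0.2582,  0.004 ])]
```

Measurements:
- Tub at about (0.485, 0.027), yaw about -29°.
- Knob at (0.628, -0.2185, 0.244).
- Spout at about (0.509, -0.286), dispenser yaw about -23.5°.

These all agree with the given sizes. I'll move above the tub.

Call:
{"api": "servo_tool", "payload": {"plan": [[[0, 0, 0.0975, 0, 0, 0, -1], [0, 0, 0.0975, 0, 0, 0, -1], [0, 0, 0, -33, -22, 0, -1], [0, 0, 0, -33, -22, 0, -1], [0, 0, 0, -33, -22, 0, -1], [0, 0, 0, -33, -22, 0, -1], [0, 0, 0, -33, -22, 0, -1], [0, 0, 0, -33, -22, 0, -1], [0, 0, 0, -33, -22, 0, -1], [0, 0, 0, -33, -22, 0, -1]]]}}

```text
time: 0.93
position: [0.3368, 0.3118, 0.2146]
ee_rot: [-3.142, -0.0, 2.637]
contact_force: [0.6, -1.2, 0.3]
gripper_width: 0.0952
gripper_force: 0.0
```

Call:
{"api": "servo_tool", "payload": {"plan": [[[0, 0, 0, -33, -22, 0, -1], [0, 0, 0, -33, -22, 0, -1], [0, 0, 0, -33, -22, 0, -1], [0, 0, 0, -33, -22, 0, -1], [0, 0, 0, -33, -22, 0, -1], [0, 0, 0, -33, -22, 0, -1], [0, 0, 0, -25, -18, 0, -1], [0, 0, 0, 0, 0, 0, -1], [0, 0, 0, 0, 0, 0, -1], [0, 0, 0, 0, 0, 0, -1]]]}}

```text
time: 1.77
position: [0.4587, 0.0746, 0.2144]
ee_rot: [-3.141, -0.001, 2.636]
contact_force: [0.4, 1.2, 0.1]
gripper_width: 0.0951
gripper_force: 0.0
```

```bash
python3 - <<'E'
from bench import *
from h import *
np.set_printoptions(precision=4,suppress=True)
c=camera("wrist");pickle.dump(c,open("w1.pkl","wb"));cv2.imwrite("pics/w1.png",c["frame"])
s=get_state();print(s["joint_positions"],s["position"])
print(ray(c,(c["cx"],c["cy"])))
m=cv2.inRange(cv2.cvtColor(c["frame"],cv2.COLOR_BGR2HSV),(105,120,100),(125,255,255))
for k in cv2.findContours(m,cv2.RETR_EXTERNAL,cv2.CHAIN_APPROX_NONE)[0]:
    if cv2.contourArea(k)>150:
        r=cv2.minAreaRect(k);b=[plane(c,p,.074)[:2] for p in cv2.boxPoints(r)];print(r,plane(c,r[0],.074),np.array(b))
E
```

```text
[ 0.0198  0.2642  1.9359  0.0003  0.942  -1.0469] [0.4586 0.0751 0.2145]
(array([0.3887, 0.1126, 0.3852]), array([ 0.2455, -0.1363, -0.9598]))
((288.5, 274.0), (32.0, 35.0), 90.0) [0.4836 0.0275 0.074 ] [[0.4613 0.0212]
 [0.4775 0.0505]
 [0.5065 0.0341]
 [0.4898 0.004 ]]
```

View pics/w1.png

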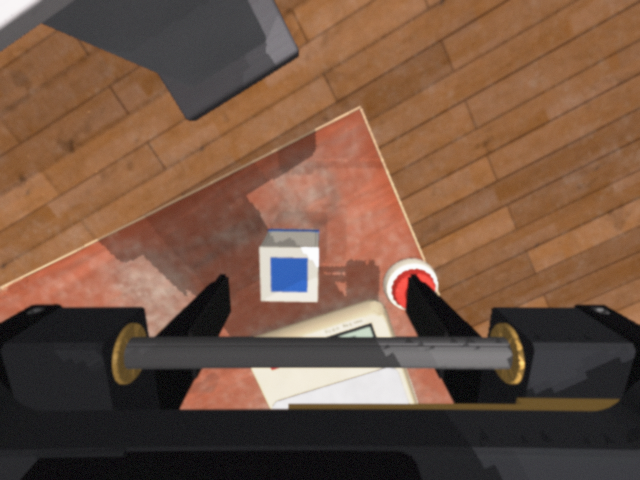

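The wrist view shows the tub's blue patch at (288,274). That gives a tub centre of (0.484, 0.027) and a side direction of 61°, already matching the tool's closing axis. The timer is at (412,285) and the scale lies just below the tub in the picture.

I need to know how far the wrist can tilt, so I'll move over the tub, tilt, and read the joints to fit a small kinematic model.

Call:
{"api": "servo_tool", "payload": {"plan": [[[0, 0, 0, -22.5, -14.5, 0, -1], [0, 0, 0, -22.5, -14.5, 0, -1], [0, 0.12, 0, 0, 0, 0, -1], [0, 0.12, 0, 0, 0, 0, -1], [0, 0.12, 0, 0, 0, 0, -1], [0.12, 0, 0, 0, 0, 0, -1], [0.12, 0, 0, 0, 0, 0, -1], [0.12, 0, 0, 0, 0, 0, -1], [0.12, 0, 0, 0, 0, 0, -1], [0, 0, 0, 0, 0, 0, -1]]]}}

```text
time: 2.65
position: [0.4843, 0.0302, 0.2135]
ee_rot: [-2.654, -0.362, 2.642]
contact_force: [-0.2, 0.6, -1.4]
gripper_width: 0.0951
gripper_force: 0.0
```

```bash
cat >kin.py <<'E'
import numpy as np
from scipy.spatial.transform import Rotation as Ro
from scipy.optimize import least_squares
def Rx(a):return Ro.from_euler('x',a).as_matrix()
def Ry(a):return Ro.from_euler('y',a).as_matrix()
def Rz(a):return Ro.from_euler('z',a).as_matrix()
def fk(q,P):
    d1,a2,a3,L,da,db,e=P
    A=Rz(q[0]);B=A@Ry(q[1]);C=A@Ry(q[1]+q[2]);D=C@Rz(q[3]);E=D@Ry(q[4]);F=E@Rz(q[5]+np.pi/2)
    return A@[0,da,d1]+B@[0,0,a2]+C@[e,0,a3]+D@[0,db,0]+E@[0,0,L],F
def eul(rpy):return Ro.from_euler('xyz',rpy).as_matrix()
E
python3 - <<'E'
from bench import *
from kin import *
np.set_printoptions(precision=4,suppress=True)
s=get_state();q=s["joint_positions"];print(q,s["position"],s["ee_rot"])
np.save("q3.npy",q)
D=[([1.15536533,.491554659,1.5594306,0,1.09169762,-.105604659],[.19044507,.59503192,.21407128]),
([.0198,.2642,1.9359,.0003,.942,-1.0469],[.4586,.0751,.2145]),(q,s["position"])]
f=lambda P:np.concatenate([fk(q,P)[0]-p for q,p in D])
r=least_squares(f,[.2,.6,.37,.35,.03,.03,0.0]);print(r.x,np.abs(r.fun).max())
r2=least_squares(lambda P:f(np.r_[P,0]),[.2,.6,.37,.35,.03,.03]);print(r2.x,np.abs(r2.fun).max())
print(fk(q,r.x)[1],eul(s["ee_rot"]))
E
```

```text
[ 0.0566  0.5443  1.6041 -0.2345  1.549  -1.0326] [0.4843 0.0302 0.2135] [-2.6544 -0.3615  2.6415]
[ 0.1968  0.5867  0.4111  0.2719  0.066  -0.      0.0431] 2.6280771659531466e-05
[0.1275 0.6098 0.3743 0.2796 0.0648 0.0017] 0.0016876941859345074
[[-0.8208  0.2784 -0.4987]
 [ 0.4485  0.8548 -0.261 ]
 [ 0.3537 -0.4379 -0.8265]] [[-0.8208  0.2784 -0.4987]
 [ 0.4485  0.8548 -0.261 ]
 [ 0.3537 -0.4379 -0.8265]]
```

The kinematic model fits to 0.03 mm. Next I'll check which approach headings and tilts are reachable at the spout and in the open area.

```bash
cat >>kin.py <<'E'
P=[.1968,.5867,.4111,.2719,.066,0,.0431]
lo=np.array([-3.1,-.84,.05,-1.13,.06,-2.69])+.02;hi=np.array([3.1,2.19,2.79,4.28,2.93,2.69])-.02
def tool(psi,T,s=1):
    p,T=np.radians([psi,T]);z=np.array([np.sin(T)*np.cos(p),np.sin(T)*np.sin(p),-np.cos(T)])
    y=s*np.array([-np.sin(p),np.cos(p),0]);return np.c_[np.cross(y,z),y,z]
def ik(pos,R,q0):
    def f(q):
        p,F=fk(q,P);return np.r_[(p-pos)*5,Ro.from_matrix(F.T@R).as_rotvec()]
    r=least_squares(f,np.clip(q0,lo+.01,hi-.01),bounds=(lo,hi),max_nfev=60);return r.x,np.abs(r.fun).max()<2e-3
def grasp(pos,R):return np.array(pos)+.019*R[:,2] # TCP for a grasp point
E
cat > t.py <<'E'
from kin import *
def scan(name,pos):
    for psi in(-23.5,-113.5,66.5,156.5):
        for s in(1,-1):
            best={}
            for q0 in([np.arctan2(pos[1],pos[0]),.5,1.7,0,1,0],[np.arctan2(pos[1],pos[0]),.5,1.7,3.1,1,0]):
              ok0=False
              for q6 in(-1.5,1.5):
                q,ok=ik(grasp(pos,tool(psi,0,s)),tool(psi,0,s),np.r_[q0[:5],q6])
                if ok:
                    rng=[]
                    for d in(-5,5):
                        qq=q;T=0
                        while abs(T)<95:
                            R=tool(psi,T+d,s);n,ok=ik(grasp(pos,R),R,qq)
                            if not ok or np.abs(n-qq).max()>.6:break
                            qq=n;T+=d
                        rng.append((T,np.round(qq,2).tolist()))
                    print(name,psi,s,rng);break
scan("spout",[.509,-.286,.045])
scan("open",[.50,-.12,.10])
E
python3 t.py
```

```text
spout -23.5 1 [(-95, [-0.56, 1.32, 1.02, -0.23, 2.44, -1.74]), (20, [-0.66, 0.63, 2.04, 0.6, 0.15, -2.4])]
spout -23.5 -1 [(-95, [-0.56, 1.32, 1.02, -0.23, 2.44, 1.4]), (20, [-0.66, 0.63, 2.04, 0.6, 0.15, 0.74])]
spout -23.5 -1 [(-95, [-0.56, 1.32, 1.02, -0.23, 2.44, 1.4]), (20, [-0.66, 0.63, 2.04, 0.6, 0.15, 0.74])]
spout -113.5 1 [(-95, [-1.0, 1.18, 1.58, 1.04, 1.86, -1.24]), (50, [-0.29, 0.84, 1.81, -1.1, 1.02, 0.98])]
spout -113.5 1 [(-95, [-1.0, 1.18, 1.58, 1.04, 1.86, -1.24]), (50, [-0.29, 0.84, 1.81, -1.1, 1.02, 0.98])]
spout 66.5 -1 [(-50, [-0.29, 0.84, 1.81, -1.1, 1.02, 0.98]), (95, [-1.0, 1.18, 1.58, 1.04, 1.86, -1.24])]
spout 66.5 -1 [(-50, [-0.29, 0.84, 1.81, -1.1, 1.02, 0.98]), (95, [-1.0, 1.18, 1.58, 1.04, 1.86, -1.24])]
spout 156.5 1 [(-20, [-0.66, 0.63, 2.04, 0.6, 0.15, 0.74]), (95, [-0.56, 1.32, 1.02, -0.23, 2.44, 1.4])]
spout 156.5 1 [(-20, [-0.66, 0.63, 2.04, 0.6, 0.15, 0.74]), (95, [-0.56, 1.32, 1.02, -0.23, 2.44, 1.4])]
spout 156.5 -1 [(-20, [-0.66, 0.63, 2.04, 0.6, 0.15, -2.4]), (95, [-0.56, 1.32, 1.02, -0.23, 2.44, -1.74])]
open -23.5 1 [(-95, [-0.38, 1.17, 1.3
[... 544 characters left out ...]
 1.72, -1.43]), (90, [0.08, 1.03, 1.75, -1.11, 1.74, 1.25])]
open 66.5 -1 [(-90, [0.08, 1.03, 1.75, -1.11, 1.74, 1.25]), (95, [-0.85, 1.05, 1.94, 1.15, 1.72, -1.43])]
open 66.5 -1 [(-90, [0.08, 1.03, 1.75, -1.11, 1.74, 1.25]), (95, [-0.85, 1.05, 1.94, 1.15, 1.72, -1.43])]
open 156.5 1 [(-20, [-0.35, 0.47, 2.17, -0.13, 0.15, 1.75]), (95, [-0.38, 1.17, 1.31, 0.04, 2.33, 1.6])]
open 156.5 1 [(-20, [-0.35, 0.47, 2.17, -0.13, 0.15, 1.75]), (95, [-0.38, 1.17, 1.31, 0.04, 2.33, 1.6])]
open 156.5 -1 [(-20, [-0.35, 0.47, 2.17, -0.13, 0.15, -1.39]), (95, [-0.38, 1.17, 1.31, 0.04, 2.33, -1.54])]
open 156.5 -1 [(-20, [-0.35, 0.47, 2.17, -0.13, 0.15, -1.39]), (95, [-0.38, 1.17, 1.31, 0.04, 2.33, -1.54])]
```

Side approaches (tool heading about 61°, coming from the right) give the full tilt range. The plan is two 90° turns with a regrasp in between. I'll check the whole path with IK and locate the nearby obstacles.

```bash
cat > t2.py <<'E'
from kin import *
from h import *
np.set_printoptions(precision=3,suppress=True)
A=pickle.load(open("scene0.pkl","rb"))
S=lambda p:(np.array(p)+.5)/3.6-.5+[200,180]
for n,p,z in(("scale near",(275,235),.005),("scale right",(512,135),.01),("scale left",(185,105),.01)):print(n,plane(A,S(p),z)[:2])
for n,p,z in(("timer",(242,197),.02),("counter",(365,385),.03),("packet",(310,383),.01),("packet l",(280,358),.01),("packet b",(300,348),.01),("edge1",(180,232),0),("edge2",(240,345),0)):print(n,plane(A,p,z)[:2])
for n,p,z in(("post front r",(508,475),.005),("post rear r",(575,462),.005)):print(n,plane(A,S(p),z)[:2])
q=np.load("q3.npy")
def go(name,g0,h0,T0,g1,h1,T1,n=10):
    global q
    bad=[];mx=0
    for k in range(1,n+1):
        u=k/n;R=tool(h0+(h1-h0)*u,T0+(T1-T0)*u,-1);g=np.array(g0)+(np.array(g1)-g0)*u
        qn,ok=ik(grasp(g,R),R,q)
        if not ok:bad.append(round(u,2))
        mx=max(mx,np.abs(qn-q).max());q=qn
    print(name,"bad",bad,"maxstep",round(mx,2),q)
L1=[.455,-.10]
sx=np.array([.509,-.286]);ux=np.array([np.cos(np.radians(-23.5)),np.sin(np.radians(-23.5))])
pre=sx-.11*ux
go("over",[.484,.027,.2],-29+180-90,0,[.484,.027,.2],61,-25)
go("down",[.484,.027,.2],61,-25,[.484,.027,.05],61,-25)
go("up",[.484,.027,.05],61,-25,[.484,.027,.16],61,-25)
go("carry",[.484,.027,.16],61,-25,[*L1,.16],61,-25)
go("tip",[*L1,.16],61,-25,[*L1,.16],61,65,20)
go("lower",[*L1,.16],61,65,[*L1,.028],61,65)
R=tool(61,65,-1)[:,2]
b=np.array([*L1,.028])-.11*R
go("retreat",[*L1,.028],61,65,b,61,65)
go("rise",b,61,65,[b[0],b[1],.2],61,65)
go("untilt",[b[0],b[1],.2],61,65,[*L1,.2],61,-20,20)
go("down2",[*L1,.2],61,-20,[*L1,.03],61,-20)
go("up2",[*L1,.03],61,-20,[*L1,.15],61,-20)
go("tip2",[*L1,.15],61,-20,[*L1,.15],61,70,20)
go("pre",[*L1,.15],61,70,[*pre,.15],58,70)
go("predown",[*pre,.15],58,70,[*pre,.045],58,70)
go("in",[*pre,.045],58,70,[*sx,.045],58,70)
b=np.array([*sx,.045])-.12*tool(58,70,-1)[:,2]
go("out",[*sx,.045],58,70,b,58,70)
E
python3 t2.py
```

```text
scale near [ 0.565 -0.075]
scale right [ 0.766 -0.11 ]
scale left [0.582 0.077]
timer [0.582 0.125]
counter [ 0.488 -0.518]
packet [ 0.405 -0.438]
packet l [ 0.387 -0.352]
packet b [ 0.436 -0.36 ]
edge1 [0.381 0.133]
edge2 [ 0.335 -0.265]
post front r [ 0.57  -0.342]
post rear r [ 0.612 -0.362]
over bad [] maxstep 1.51 [ 0.101  0.452  1.811 -0.387  1.167  0.812]
down bad [] maxstep 0.03 [ 0.101  0.68   1.916 -0.474  0.863  0.976]
up bad [] maxstep 0.02 [ 0.101  0.506  1.848 -0.404  1.083  0.852]
carry bad [] maxstep 0.03 [-0.143  0.457  1.95  -0.503  0.962  0.701]
tip bad [] maxstep 0.13 [-0.863  0.64   2.149  1.09   1.28  -1.226]
lower bad [] maxstep 0.03 [-0.863  0.929  2.152  1.188  1.156 -1.509]
retreat bad [] maxstep 0.03 [-1.055  0.832  2.086  0.948  1.259 -1.371]
rise bad [] maxstep 0.03 [-1.055  0.58   2.056  0.896  1.43  -1.141]
untilt bad [] maxstep 0.12 [-0.182  0.374  1.923 -0.396  0.997  0.567]
down2 bad [] maxstep 0.04 [-0.182  0.663  2.049 -0.584  0.629  0.834]
up2 bad [] maxstep 0.03 [-0.182  0.449  1.973 -0.433  0.883  0.629]
tip2 bad [] maxstep 0.14 [-0.881  0.706  2.153  1.118  1.336 -1.301]
pre bad [] maxstep 0.03 [-1.13   0.74   1.987  0.919  1.462 -1.223]
predown bad [] maxstep 0.02 [-1.13   0.941  1.981  0.945  1.346 -1.382]
in bad [] maxstep 0.03 [-1.011  0.979  1.739  1.023  1.427 -1.188]
out bad [] maxstep 0.02 [-1.164  0.945  1.62   0.883  1.576 -1.106]
```

Everything is reachable and clear of the scale, packet and counter. I'll write a helper that prints the turn and shift needed, in tool axes.

```bash
cat > mv.py <<'E'
from bench import *
from kin import *
np.set_printoptions(precision=4,suppress=True)
def to(psi,T,g,s=-1):
    """turn (tool axes) then shift in the turned tool's axes (mm), to put the grasp point at g"""
    st=get_state();R0=eul(st["ee_rot"]);R=tool(psi,T,s);w=Ro.from_matrix(R0.T@R).as_rotvec()
    d=1000*R.T@(grasp(g,R)-st["position"])
    print("turn",w,"rows>=",np.linalg.norm(w)/.12,"shift",d.round(1),"rows>=",np.linalg.norm(d)/40, "w",st["gripper_width"],"F",st["contact_force"])
def dirs(psi,T,s=-1):
    R=tool(psi,T,s);print("world x,y,z in tool:",R[0],R[1],R[2])
E
python3 -c "
from mv import *
to(61,-25,[.484,.027,.15]);to(61,-25,[.484,.027,.05]);dirs(61,-25);dirs(61,65)"
```

```text
turn [-0.2991 -0.2165  1.7217] rows>= 14.673705077152423 shift [24.1  1.3 77.8] rows>= 2.035674332673648 w 0.09511411346845325 F [-0.1678  0.5646 -1.3677]
turn [-0.2991 -0.2165  1.7217] rows>= 14.673705077152423 shift [ 66.4   1.3 168.4] rows>= 4.525266241731916 w 0.09511411346845325 F [-0.1678  0.5646 -1.3677]
world x,y,z in tool: [ 0.4394  0.8746 -0.2049] [ 0.7927 -0.4848 -0.3696] [-0.4226 -0.     -0.9063]
world x,y,z in tool: [0.2049 0.8746 0.4394] [ 0.3696 -0.4848  0.7927] [ 0.9063 -0.     -0.4226]
```

Call:
{"api": "servo_tool", "payload": {"plan": [[[-0.02, -0.0144, 0.1148, 0, 0, 0, -1], [-0.02, -0.0144, 0.1148, 0, 0, 0, -1], [-0.02, -0.0144, 0.1148, 0, 0, 0, -1], [-0.02, -0.0144, 0.1148, 0, 0, 0, -1], [-0.02, -0.0144, 0.1148, 0, 0, 0, -1], [-0.02, -0.0144, 0.1148, 0, 0, 0, -1], [-0.02, -0.0144, 0.1148, 0, 0, 0, -1], [-0.02, -0.0144, 0.1148, 0, 0, 0, -1], [-0.02, -0.0144, 0.1148, 0, 0, 0, -1], [-0.02, -0.0144, 0.1148, 0, 0, 0, -1]]]}}

```text
time: 3.48
position: [0.4841, 0.0281, 0.2149]
ee_rot: [-2.838, 0.265, 1.643]
contact_force: [0.6, -0.7, 0.5]
gripper_width: 0.0953
gripper_force: 0.0
```

Call:
{"api": "servo_tool", "payload": {"plan": [[[-0.02, -0.0144, 0.1148, 0, 0, 0, -1], [-0.02, -0.0144, 0.1148, 0, 0, 0, -1], [-0.02, -0.0144, 0.1148, 0, 0, 0, -1], [-0.02, -0.0144, 0.1148, 0, 0, 0, -1], [-0.02, -0.0144, 0.1148, 0, 0, 0, -1], [0, 0, 0, 12, 0.5, 38, -1], [0, 0, 0, 12, 0.5, 38, -1], [0, 0, 0, 0, 0, 0, -1], [0, 0, 0, 0, 0, 0, -1], [0, 0, 0, 0, 0, 0, -1]]]}}

```text
time: 4.32
position: [0.4813, 0.0186, 0.1372]
ee_rot: [3.138, 0.427, 1.056]
contact_force: [0.0, -0.0, 0.5]
gripper_width: 0.0951
gripper_force: 0.0
```

```bash
python3 -c "
from mv import *
from h import *
to(61,-25,[.484,.027,.05])
c=camera('wrist');cv2.imwrite('pics/w2.png',c['frame'])
m=cv2.inRange(cv2.cvtColor(c['frame'],cv2.COLOR_BGR2HSV),(105,120,100),(125,255,255))
for k in cv2.findContours(m,cv2.RETR_EXTERNAL,cv2.CHAIN_APPROX_NONE)[0]:
    if cv2.contourArea(k)>150:
        r=cv2.minAreaRect(k);print(r,plane(c,r[0],.074))
"
```

```text
turn [-0.0004 -0.0091 -0.008 ] rows>= 0.10082579979927112 shift [44.6 -1.7 94.4] rows>= 2.6098151759685537 w 0.09513883183754794 F [ 0.0121 -0.0182  0.5294]
((315.0, 209.0), (42.0, 54.0), 90.0) [0.4846 0.0282 0.074 ]
((314.5, 129.5), (3.0, 75.0), 90.0) [0.5111 0.0752 0.074 ]
```

Call:
{"api": "servo_tool", "payload": {"plan": [[[0, -0.009, -0.008, 11, -0.4, 23.5, -1], [0, 0, 0, 11, -0.4, 23.5, -1], [0, 0, 0, 11, -0.4, 23.5, -1], [0, 0, 0, 11, -0.4, 23.5, -1], [0, 0, 0, 0, 0, 0, -1], [0, 0, 0, 0, 0, 0, 1], [0, 0, 0, 0, 0, 0, 1], [0, 0, 0, 0, 0, 0, 1], [0, 0, 0, 0, 0, 0, 1], [0, 0, 0, 0, 0, 0, 1]]]}}

```text
time: 5.2
position: [0.4799, 0.0193, 0.0328]
ee_rot: [3.141, 0.437, 1.064]
contact_force: [0.2, -0.3, -0.2]
gripper_width: 0.0673
gripper_force: 0.0
```

Call:
{"api": "servo_tool", "payload": {"plan": [[[0, 0, 0, 0, 0, 0, 1], [0, 0, 0, 0, 0, 0, 1], [0, 0, 0, 0, 0, 0, 1], [0, 0, 0, 0, 0, 0, 1], [0, 0, 0, 0, 0, 0, 1], [0, 0, 0, -4, 0, -9, 1], [0, 0, 0, -8, 0, -18, 1], [0, 0, 0, 0, 0, 0, 1], [0, 0, 0, 0, 0, 0, 1], [0, 0, 0, 0, 0, 0, 1]]]}}

```text
time: 6.03
position: [0.4796, 0.0197, 0.0612]
ee_rot: [-3.14, 0.437, 1.065]
contact_force: [0.3, -0.7, -0.6]
gripper_width: 0.0559
gripper_force: 30.0
```

```bash
python3 -c "
from mv import *
to(61,-25,[.455,-.10,.16]);to(61,65,[.455,-.10,.12]);s=get_state();print(s['position'],s['gripper_force'])"
```

```text
turn [-0.0015  0.0011  0.0002] rows>= 0.015577833901622373 shift [-147.4   36.5  -21.3] rows>= 3.8339618919796314 w 0.05586686498831633 F [ 0.3269 -0.6989 -0.6293]
turn [-0.0013  1.5719 -0.001 ] rows>= 13.09944920672554 shift [   4.    36.5 -111.5] rows>= 2.935398939353928 w 0.05586686498831633 F [ 0.3269 -0.6989 -0.6293]
[0.4796 0.0197 0.0612] 29.998806598596275
```

Call:
{"api": "servo_tool", "payload": {"plan": [[[0, 0, 0, -16, 0, -35, 1], [0, 0, 0, -16, 0, -35, 1], [0, 0, 0, -29, 9, 12, 1], [0, 0, 0, -29, 9, 12, 1], [0, 0, 0, -29, 9, 12, 1], [0, 0, 0, -29, 9, 12, 1], [0, 0.12, 0, 0, 0, 0, 1], [0, 0.12, 0, 0, 0, 0, 1], [0, 0.12, 0, 0, 0, 0, 1], [0, 0.12, 0, 0, 0, 0, 1]]]}}

```text
time: 6.87
position: [0.4509, -0.1071, 0.1439]
ee_rot: [3.141, -0.041, 1.064]
contact_force: [-0.2, 0.9, -1.4]
gripper_width: 0.0561
gripper_force: 30.0
```

Call:
{"api": "servo_tool", "payload": {"plan": [[[0, 0.12, 0, 0, 0, 0, 1], [0, 0.12, 0, 0, 0, 0, 1], [0, 0.12, 0, 0, 0, 0, 1], [0, 0.12, 0, 0, 0, 0, 1], [0, 0.12, 0, 0, 0, 0, 1], [0, 0.12, 0, 0, 0, 0, 1], [0, 0.12, 0, 0, 0, 0, 1], [0, 0.12, 0, 0, 0, 0, 1], [0, 0.12, 0, 0, 0, 0, 1], [0, 0, 0, 0, 0, 0, 1]]]}}

```text
time: 7.7
position: [0.4494, -0.1076, 0.141]
ee_rot: [-3.117, -1.095, 1.04]
contact_force: [0.2, -0.2, -1.0]
gripper_width: 0.0563
gripper_force: 30.0
```

```bash
python3 -c "
from mv import *
from h import *
to(61,65,[.455,-.10,.035]);s=get_state();print(s['position'],s['ee_rot'],s['gripper_force'])
for n in('wrist','scene'):
    c=camera(n);cv2.imwrite(f'pics/{n}3.png',c['frame'])
a=cv2.imread('pics/wrist3.png');b=cv2.imread('pics/scene3.png')[160:400,160:480]
cv2.imwrite('pics/m3.png',np.hstack([cv2.resize(a,(400,300)),cv2.resize(b,(400,300))]))"
```

```text
turn [-0.0024  0.0389 -0.0113] rows>= 0.33800840494946766 shift [-92.1   1.2  72.2] rows>= 2.9268637536716353 w 0.05627664872092474 F [ 0.2401 -0.1736 -0.9944]
[ 0.4494 -0.1076  0.141 ] [-3.1172 -1.0954  1.0401] 29.997469391673803
```

View pics/m3.png

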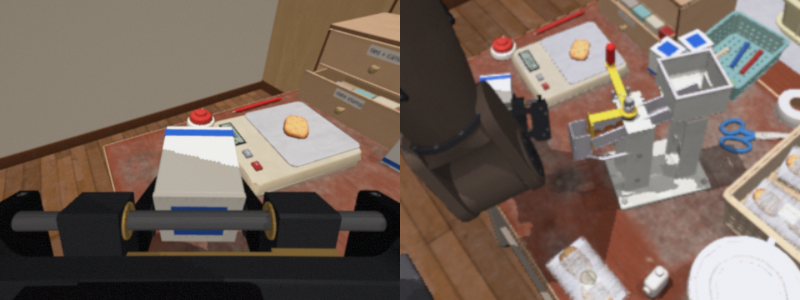

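The left view shows the tub held on its side, blue-banded mouth pointing away at (200,132). The right view shows the dispenser untouched. I'll lower it onto the table.

Call:
{"api": "servo_tool", "payload": {"plan": [[[-0.002, 0.039, -0.011, 0, 0, 0, 1], [0, 0, 0, -23, 0.3, 18, 1], [0, 0, 0, -23, 0.3, 18, 1], [0, 0, 0, -23, 0.3, 18, 1], [0, 0, 0, -23, 0.3, 18, 1], [0, 0, 0, 0, 0, 0, 1], [0, 0, 0, -2, 0, 1, 1], [0, 0, 0, -2, 0, 1, 1], [0, 0, 0, 0, 0, 0, 1], [0, 0, 0, 0, 0, 0, 1]]]}}

```text
time: 8.63
position: [0.4642, -0.0852, 0.0262]
ee_rot: [3.125, -1.127, 1.083]
contact_force: [-0.6, -0.5, -1.3]
gripper_width: 0.056
gripper_force: 30.0
```

```bash
python3 -c "
from mv import *
to(61,65,[.455,-.10,.028]);s=get_state();R=eul(s['ee_rot']);print(s['position'],s['position']-.019*R[:,2],s['ee_rot'],s['contact_force'])"
```

```text
turn [-0.0002  0.0078  0.0081] rows>= 0.09325095528063135 shift [-5.8 -0.9  2.5] rows>= 0.1585828049994385 w 0.05602959857092485 F [-0.5991 -0.543  -1.2674]
[ 0.4642 -0.0852  0.0262] [ 0.4559 -0.1002  0.0344] [ 3.1248 -1.1266  1.0834] [-0.5991 -0.543  -1.2674]
```

Call:
{"api": "servo_tool", "payload": {"plan": [[[0, 0.008, 0.008, -1.8, 0, 0.9, 1], [0, 0, 0, -1.8, 0, 0.9, 1], [0, 0, 0, -0.9, 0, 0.4, 1], [0, 0, 0, -0.5, 0, 0.2, 1], [0, 0, 0, 0, 0, 0, 1], [0, 0, 0, 0, 0, 0, 1], [0, 0, 0, 0, 0, 0, 1], [0, 0, 0, 0, 0, 0, 1], [0, 0, 0, 0, 0, 0, 1], [0, 0, 0, 0, 0, 0, 1]]]}}

```text
time: 9.47
position: [0.464, -0.0847, 0.0194]
ee_rot: [-3.136, -1.136, 1.06]
contact_force: [-0.5, 0.6, -0.8]
gripper_width: 0.0558
gripper_force: 30.0
```

Call:
{"api": "servo_tool", "payload": {"plan": [[[0, 0, 0, -0.9, 0, 0.4, 1], [0, 0, 0, 0, 0, 0, 1], [0, 0, 0, 0, 0, 0, 1], [0, 0, 0, 0, 0, 0, 1], [0, 0, 0, 0, 0, 0, -0.3], [0, 0, 0, 0, 0, 0, -1], [0, 0, 0, 0, 0, 0, -1], [0, 0, 0, 0, 0, 0, -1], [0, 0, 0, 0, 0, 0, -1], [0, 0, 0, 0, 0, 0, -1]]]}}

```text
time: 10.3
position: [0.464, -0.0847, 0.0184]
ee_rot: [-3.136, -1.136, 1.06]
contact_force: [-0.0, 0.1, 0.3]
gripper_width: 0.0897
gripper_force: 0.0
```

Call:
{"api": "servo_tool", "payload": {"plan": [[[0, 0, 0, 0, 0, 0, -1], [0, 0, 0, 0, 0, 0, -1], [0, 0, 0, 0, 0, -10, -1], [0, 0, 0, 0, 0, -30, -1], [0, 0, 0, 0, 0, -30, -1], [0, 0, 0, 0, 0, -30, -1], [0, 0, 0, 0, 0, -10, -1], [0, 0, 0, 0, 0, 0, -1], [0, 0, 0, 0, 0, 0, -1], [0, 0, 0, 0, 0, 0, -1]]]}}

```text
time: 11.13
position: [0.4158, -0.1711, 0.0645]
ee_rot: [-3.134, -1.136, 1.059]
contact_force: [0.1, 1.3, 0.1]
gripper_width: 0.0951
gripper_force: 0.0
```

```bash
python3 -c "
from mv import *
from h import *
s=get_state();print(s['position'])
c=camera('wrist');cv2.imwrite('pics/wrist4.png',c['frame']);pickle.dump(c,open('w4.pkl','wb'))
to(61,-20,[.463,-.086,.2])
"
```

```text
[ 0.4158 -0.1711  0.0645]
turn [-0.004  -1.4858 -0.0002] rows>= 12.381449807149183 shift [  44.8    0.1 -141.6] rows>= 3.712984056354229 w 0.09500809973788565 F [-0.2901  0.793   0.4592]
```

View pics/wrist4.png

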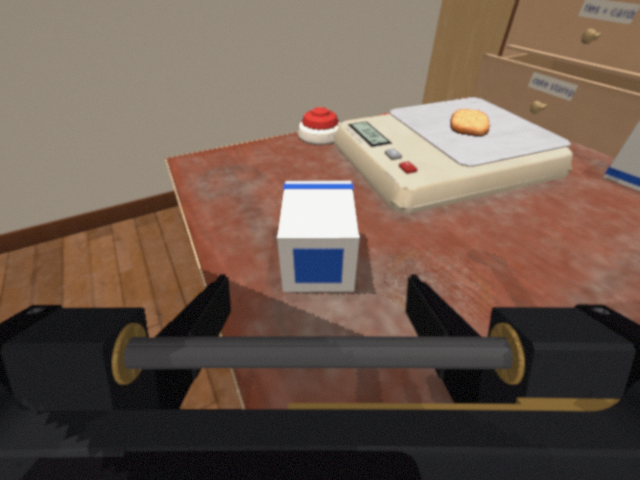

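The tub lies square on its side: base face at (318,265), mouth edge at (320,184), clear of the scale. Now I'll rise, untilt and regrasp.

Call:
{"api": "servo_tool", "payload": {"plan": [[[0, 0, 0, 30, 0, -14, -1], [0, 0, 0, 30, 0, -14, -1], [0, -0.12, 0, 0, 0, 0, -1], [0, -0.12, 0, 0, 0, 0, -1], [0, -0.12, 0, 0, 0, 0, -1], [0, -0.12, 0, 0, 0, 0, -1], [0, -0.12, 0, 0, 0, 0, -1], [0, -0.12, 0, 0, 0, 0, -1], [0, -0.12, 0, 0, 0, 0, -1], [0, -0.12, 0, 0, 0, 0, -1]]]}}

```text
time: 12.02
position: [0.4163, -0.1713, 0.1312]
ee_rot: [3.142, -0.173, 1.066]
contact_force: [-0.7, 0.3, -0.5]
gripper_width: 0.0953
gripper_force: 0.0
```

Call:
{"api": "servo_tool", "payload": {"plan": [[[0, -0.12, 0, 0, 0, 0, -1], [0, -0.12, 0, 0, 0, 0, -1], [0, -0.12, 0, 0, 0, 0, -1], [0, -0.12, 0, 0, 0, 0, -1], [0, -0.045, 0, 0, 0, 0, -1], [0, 0, 0, 36, 0, -19, -1], [0, 0, 0, 36, 0, -19, -1], [0, 0, 0, 0, 0, 0, -1], [0, 0, 0, 0, 0, 0, -1], [0, 0, 0, 0, 0, 0, -1]]]}}

```text
time: 12.85
position: [0.453, -0.1009, 0.1446]
ee_rot: [-3.131, 0.3, 1.07]
contact_force: [0.0, 0.0, -0.1]
gripper_width: 0.095
gripper_force: 0.0
```

```bash
python3 -c "
from mv import *
from h import *
w=pickle.load(open('w4.pkl','rb'))
for p in((279,238),(358,236),(353,182),(286,182)):print(plane(w,p,.056))
c=camera('wrist');cv2.imwrite('pics/wrist5.png',c['frame']);pickle.dump(c,open('w5.pkl','wb'))
s=get_state();print(s['position'],s['ee_rot'])
g=cv2.cvtColor(c['frame'],cv2.COLOR_BGR2HSV);m=cv2.inRange(g,(0,0,150),(180,45,255))[:300]
k=max(cv2.findContours(m,cv2.RETR_EXTERNAL,cv2.CHAIN_APPROX_NONE)[0],key=cv2.contourArea)
r=cv2.minAreaRect(k);print(r);b=np.array([plane(c,p,.056)[:2] for p in cv2.boxPoints(r)]);print(b,b.mean(0))
to(61,-20,[.463,-.086,.03])
"
```

```text
[ 0.4196 -0.1089  0.056 ]
[ 0.4679 -0.1333  0.056 ]
[ 0.5034 -0.0731  0.056 ]
[ 0.4544 -0.0456  0.056 ]
[ 0.4528 -0.1016  0.1447] [-3.1309  0.3003  1.0686]
((530.5, 51.5), (103.0, 217.0), 90.0)
[[ 0.5641 -0.0133]
 [ 0.6634 -0.0698]
 [ 0.6621 -0.1278]
 [ 0.5469 -0.0632]] [ 0.6091 -0.0685]
turn [-0.0094 -0.0488  0.004 ] rows>= 0.4152281983856345 shift [ 56.7   1.3 120.4] rows>= 3.326823131874405 w 0.09494627430903588 F [-0.6497 -0.5197 -0.5273]
```

Call:
{"api": "servo_tool", "payload": {"plan": [[[-0.009, -0.049, 0.004, 0, 0, 0, -1], [0, 0, 0, 14, 0.3, 30, -1], [0, 0, 0, 14, 0.3, 30, -1], [0, 0, 0, 14, 0.3, 30, -1], [0, 0, 0, 14, 0.3, 30, -1], [0, 0, 0, 0, 0, 0, 1], [0, 0, 0, 0, 0, 0, 1], [0, 0, 0, 0, 0, 0, 1], [0, 0, 0, 0, 0, 0, 1], [0, 0, 0, 0, 0, 0, 1]]]}}

```text
time: 13.73
position: [0.461, -0.0927, 0.0151]
ee_rot: [3.137, 0.348, 1.062]
contact_force: [-0.5, 0.1, 0.6]
gripper_width: 0.0677
gripper_force: 0.0
```

Call:
{"api": "servo_tool", "payload": {"plan": [[[0, 0, 0, 0, 0, 0, 1], [0, 0, 0, 0, 0, 0, 1], [0, 0, 0, 0, 0, 0, 1], [0, 0, 0, 0, 0, 0, 1], [0, 0, 0, 0, 0, 0, 1], [0, 0, 0, 0, 0, 0, 1], [0, 0, 0, -6, 0, -16, 1], [0, 0, 0, -12, 0, -33, 1], [0, 0, 0, -12, 0, -33, 1], [0, 0, 0, 0, 0, 0, 1]]]}}

```text
time: 14.57
position: [0.4622, -0.0925, 0.1058]
ee_rot: [3.133, 0.346, 1.061]
contact_force: [0.7, -0.3, -0.1]
gripper_width: 0.0562
gripper_force: 30.0
```

```bash
python3 -c "
from mv import *
s=get_state();print(s['position'],s['ee_rot'],s['gripper_force'])
to(61,70,[.455,-.1,.15])
"
```

```text
[ 0.4622 -0.0925  0.1058] [3.1326 0.3462 1.0612] 29.998729079961777
turn [0.0087 1.5679 0.0036] rows>= 13.06604169934136 shift [38.1 -2.7 -5.5] rows>= 0.96465756577814 w 0.05615254096587504 F [ 0.6831 -0.2549 -0.0643]
```

Call:
{"api": "servo_tool", "payload": {"plan": [[[0, 0.12, 0, 0, 0, 0, 1], [0, 0.12, 0, 0, 0, 0, 1], [0, 0.12, 0, 0, 0, 0, 1], [0, 0.12, 0, 0, 0, 0, 1], [0, 0.12, 0, 0, 0, 0, 1], [0, 0.12, 0, 0, 0, 0, 1], [0, 0.12, 0, 0, 0, 0, 1], [0, 0.12, 0, 0, 0, 0, 1], [0, 0.12, 0, 0, 0, 0, 1], [0, 0.12, 0, 0, 0, 0, 1]]]}}

```text
time: 15.4
position: [0.4583, -0.0914, 0.1]
ee_rot: [-3.13, -0.741, 1.057]
contact_force: [-0.1, 1.3, 0.0]
gripper_width: 0.056
gripper_force: 30.0
```

Call:
{"api": "servo_tool", "payload": {"plan": [[[0, 0.12, 0, 0, 0, 0, 1], [0, 0.12, 0, 0, 0, 0, 1], [0, 0.12, 0, 0, 0, 0, 1], [0, 0, 0, 0, 0, 0, 1], [0, 0, 0, 0, 0, 0, 1], [0, 0, 0, 0, 0, 0, 1], [0, 0, 0, 0, 0, 0, 1], [0, 0, 0, 0, 0, 0, 1], [0, 0, 0, 0, 0, 0, 1], [0, 0, 0, 0, 0, 0, 1]]]}}

```text
time: 16.23
position: [0.4579, -0.0904, 0.0996]
ee_rot: [-3.116, -1.095, 1.045]
contact_force: [0.9, -0.1, -1.3]
gripper_width: 0.0554
gripper_force: 30.0
```

```bash
python3 -c "
from mv import *
s=get_state();print(s['position'],s['ee_rot'],s['gripper_force'])
to(58,70,[.4055,-.246,.10])
to(58,70,[.4055,-.246,.05])
dirs(58,70)
"
```

```text
[ 0.4579 -0.0904  0.0996] [-3.1163 -1.0948  1.0452] 29.999133870005608
turn [-0.0554  0.1271  0.0116] rows>= 1.1596422141083609 shift [ -54.3   38.1 -131.2] rows>= 3.675932506196701 w 0.05543419397943646 F [ 0.8719 -0.0751 -1.2948]
turn [-0.0554  0.1271  0.0116] rows>= 1.1596422141083609 shift [-101.3   38.1 -114.1] rows>= 3.9317011378446507 w 0.05543419397943646 F [ 0.8719 -0.0751 -1.2948]
world x,y,z in tool: [0.1812 0.848  0.498 ] [ 0.29   -0.5299  0.7969] [ 0.9397 -0.     -0.342 ]
```

Call:
{"api": "servo_tool", "payload": {"plan": [[[-0.028, 0.0635, 0.006, 0, 0, 0, 1], [-0.028, 0.0635, 0.006, 0, 0, 0, 1], [0, 0, 0, -13.5, 9.5, -33, 1], [0, 0, 0, -13.5, 9.5, -33, 1], [0, 0, 0, -13.5, 9.5, -33, 1], [0, 0, 0, -13.5, 9.5, -33, 1], [0, 0, 0, 0, 0, 0, 1], [0, 0, 0, 0, 0, 0, 1], [0, 0, 0, 0, 0, 0, 1], [0, 0, 0, 0, 0, 0, 1]]]}}

```text
time: 17.07
position: [0.4143, -0.2304, 0.0936]
ee_rot: [-3.135, -1.223, 1.006]
contact_force: [0.2, 0.2, -0.8]
gripper_width: 0.0559
gripper_force: 30.0
```

```bash
python3 -c "
from mv import *
from h import *
s=get_state();R=eul(s['ee_rot']);print(s['position'],s['position']-.019*R[:,2],s['ee_rot'],s['gripper_force'])
to(58,70,[.4055,-.246,.05])
c=camera('scene');cv2.imwrite('pics/s5.png',c['frame'])
d=camera('side');
cv2.imwrite('pics/m5.png',np.hstack([cv2.resize(c['frame'][180:390,200:410],(400,400)),cv2.resize(d['frame'][180:360,200:380],(400,400))]))
"
```

```text
[ 0.4143 -0.2304  0.0936] [ 0.4049 -0.2455  0.1   ] [-3.1352 -1.223   1.0058] 29.999248757958412
turn [-0.0002 -0.0013 -0.0022] rows>= 0.021668783914215044 shift [-47.1   0.8  17. ] rows>= 1.2517287634583727 w 0.05588752938544401 F [ 0.2024  0.2    -0.7777]
```

View pics/m5.png

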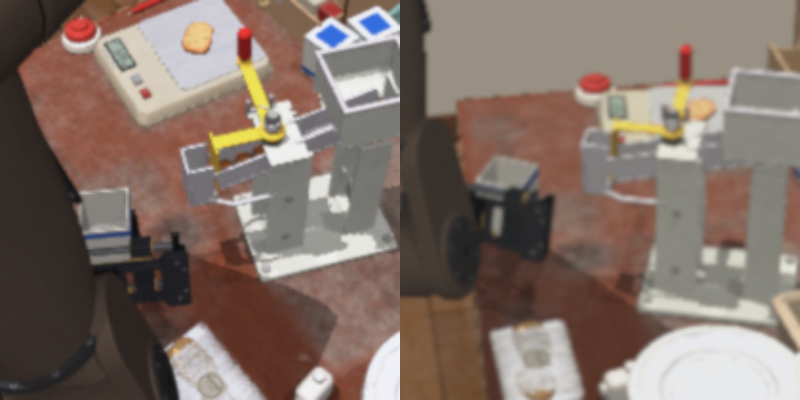

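The tub is held upright, mouth up, in front of the spout: (105,205) in the left view, (505,170) in the right. Now I'll lower it and slide it in under the spout.

Call:
{"api": "servo_tool", "payload": {"plan": [[[0, 0, 0, -23.5, 0.4, 8.5, 1], [0, 0, 0, -23.5, 0.4, 8.5, 1], [0, 0, 0, 0, 0, 0, 1], [0, 0, 0, 1.4, 27.2, 3.8, 1], [0, 0, 0, 1.4, 27.2, 3.8, 1], [0, 0, 0, 1.4, 27.2, 3.8, 1], [0, 0, 0, 1.4, 27.2, 3.8, 1], [0, 0, 0, 0, 0, 0, 1], [0, 0, 0, 0, 0, 0, 1], [0, 0, 0, 0, 0, 0, 1]]]}}

```text
time: 18.0
position: [0.5152, -0.2751, 0.044]
ee_rot: [-3.135, -1.223, 1.006]
contact_force: [-0.8, 0.3, -0.6]
gripper_width: 0.0556
gripper_force: 30.0
```

```bash
python3 -c "
from mv import *
from h import *
s=get_state();R=eul(s['ee_rot']);g=s['position']-.019*R[:,2];print(g,'tub',g[:2]+.005*np.array([.53,.848]),s['ee_rot'],s['contact_force'])
to(58,70,[.5064,-.290,.041])
"
```

```text
[ 0.5057 -0.2903  0.0504] tub [ 0.5084 -0.2861] [-3.1353 -1.2232  1.0058] [-0.7676  0.2695 -0.6376]
turn [-0.0002 -0.0015 -0.0022] rows>= 0.02238434735051358 shift [-8.7  0.4  3.8] rows>= 0.23711366629684769 w 0.055635814609923416 F [-0.7676  0.2695 -0.6376]
```

Now I'll lower the last centimetre, release and retreat.

Call:
{"api": "servo_tool", "payload": {"plan": [[[0, 0, 0, -4, 0.2, 1.8, 1], [0, 0, 0, -4, 0.2, 1.6, 1], [0, 0, 0, -0.9, 0, 0.3, 1], [0, 0, 0, -0.5, 0, 0.2, 1], [0, 0, 0, 0, 0, 0, 1], [0, 0, 0, 0, 0, 0, 1], [0, 0, 0, 0, 0, 0, 1], [0, 0, 0, 0, 0, 0, 1], [0, 0, 0, 0, 0, 0, 1], [0, 0, 0, 0, 0, 0, 1]]]}}

```text
time: 18.83
position: [0.5156, -0.2758, 0.0337]
ee_rot: [-3.135, -1.225, 1.005]
contact_force: [-1.8, 0.4, 6.7]
gripper_width: 0.056
gripper_force: 30.0
```

Call:
{"api": "servo_tool", "payload": {"plan": [[[0, 0, 0, 0, 0, 0, -0.3], [0, 0, 0, 0, 0, 0, -1], [0, 0, 0, 0, 0, 0, -1], [0, 0, 0, 0, 0, 0, -1], [0, 0, 0, 0, 0, 0, -1], [0, 0, 0, 0, 0, -8, -1], [0, 0, 0, 0, 0, -20, -1], [0, 0, 0, 0, 0, -30, -1], [0, 0, 0, 0, 0, -30, -1], [0, 0, 0, 0, 0, 0, -1]]]}}

```text
time: 19.67
position: [0.4705, -0.3509, 0.0646]
ee_rot: [3.135, -1.22, 1.013]
contact_force: [-0.2, -0.3, 0.1]
gripper_width: 0.0951
gripper_force: 0.0
```

```bash
python3 -c "
from mv import *
from h import *
s=get_state();print(s['position'],s['ee_rot'],s['contact_force'])
c=camera('scene');d=camera('wrist');pickle.dump((c,d),open('p6.pkl','wb'))
cv2.imwrite('pics/m6.png',np.hstack([cv2.resize(c['frame'][200:350,240:390],(400,400),interpolation=2),cv2.resize(d['frame'],(400,300))if 0 else cv2.resize(d['frame'][0:400,120:520],(400,400))]))
"
```

```text
[ 0.4705 -0.3509  0.0646] [ 3.1353 -1.2202  1.0129] [-0.2423 -0.2906  0.116 ]
```

View pics/m6.png

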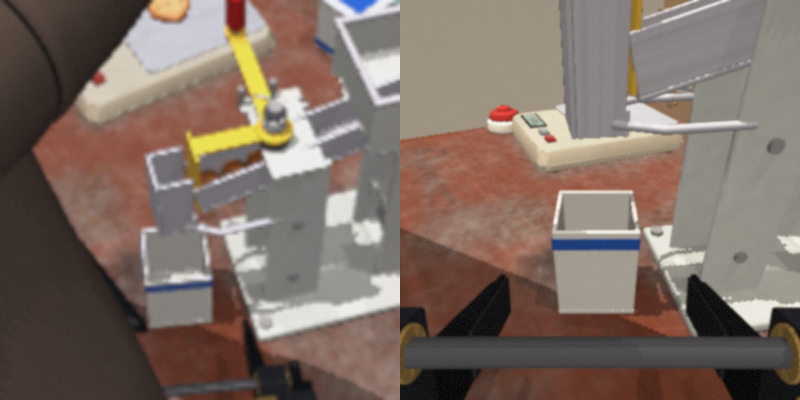

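The tub stands upright under the spout: rim at (553–640, 192–233) in the wrist panel, spout lower edge at (567–618, 135). I'll check the centring with numbers, and compute the knob approach.

```bash
python3 - <<'E'
from mv import *
from h import *
c,d=pickle.load(open('p6.pkl','rb'))
W=lambda p:np.array(p)+[-280,0]
r=np.array([plane(d,W(p),.074)[:2] for p in((553,232),(640,232),(635,192),(558,192))]);print(r,r.mean(0))
print("spout W",[plane(d,W(p),.13)[:2] for p in((567,133),(578,138),(618,136))])
S=lambda p:(np.array(p)+.5)/(400/150)-.5+[240,200]
r=np.array([plane(c,S(p),.074)[:2] for p in((143,230),(208,230),(211,284),(147,290))]);print(r,r.mean(0))
print("spout S low",[plane(c,S(p),.13)[:2] for p in((156,229),(200,222))])
print("tub foot S",[plane(c,S(p),0)[:2] for p in((150,325),(210,319))])
E
```

```text
[[ 0.4707 -0.2964]
 [ 0.517  -0.3255]
 [ 0.5463 -0.2817]
 [ 0.4973 -0.251 ]] [ 0.5079 -0.2886]
spout W [array([ 0.4898, -0.2856]), array([ 0.4911, -0.296 ]), array([ 0.5118, -0.3052])]
[[ 0.4995 -0.252 ]
 [ 0.5441 -0.2869]
 [ 0.5128 -0.3314]
 [ 0.467  -0.303 ]] [ 0.5059 -0.2933]
spout S low [array([ 0.4888, -0.2901]), array([ 0.5212, -0.3068])]
tub foot S [array([ 0.4712, -0.2954]), array([ 0.517 , -0.3235])]
```

The tub centre is within about 5 mm of the spout's axis, which is well inside the tolerance. Next I'll back off and climb, then go to the knob from above.

Call:
{"api": "servo_tool", "payload": {"plan": [[[0, 0, 0, 0, 0, -40, -1], [0, 0, 0, 37.5, 0, -13.7, -1], [0, 0, 0, 37.5, 0, -13.7, -1], [0, 0, 0, 37.5, 0, -13.7, -1], [0, 0, 0, 37.5, 0, -13.7, -1], [0, 0, 0, 37.5, 0, -13.7, -1], [0, 0, 0, 37.5, 0, -13.7, -1], [0, 0, 0, 37.5, 0, -13.7, -1], [0, -0.12, 0, 0, 0, 0, -1], [0, -0.12, 0, 0, 0, 0, -1]]]}}

```text
time: 20.6
position: [0.4523, -0.3786, 0.3568]
ee_rot: [-3.141, -0.978, 1.01]
contact_force: [-0.2, 0.7, -0.6]
gripper_width: 0.0952
gripper_force: 0.0
```

Call:
{"api": "servo_tool", "payload": {"plan": [[[0, -0.12, 0, 0, 0, 0, -1], [0, -0.12, 0, 0, 0, 0, -1], [0, -0.12, 0, 0, 0, 0, -1], [0, -0.12, 0, 0, 0, 0, -1], [0, -0.12, 0, 0, 0, 0, -1], [0, -0.12, 0, 0, 0, 0, -1], [0, -0.12, 0, 0, 0, 0, -1], [0, -0.12, 0, 0, 0, 0, -1], [0, 0, 0, 0, 0, 0, -1], [0, 0, 0, 0, 0, 0, -1]]]}}

```text
time: 21.43
position: [0.4533, -0.3766, 0.3559]
ee_rot: [-3.139, -0.025, 1.014]
contact_force: [0.8, 0.1, -0.6]
gripper_width: 0.0952
gripper_force: 0.0
```

```bash
python3 - <<'E'
from mv import *
s=get_state();print(s['position'],s['ee_rot'],s['joint_positions'])
to(66.5,0,[.628,-.2185,.345]);dirs(66.5,0)
q=s['joint_positions']
pv=np.array([.585,-.3175])
for h in (66.5,75,85,95,104,108):
  for z in(.345,.246):
    R=tool(h,0,-1);a=np.radians(h);g=[*(pv+.108*np.array([np.cos(a),np.sin(a)])),z]
    qq,ok=ik(grasp(g,R),R,q);print(h,z,ok,qq,g)
E
```

```text
[ 0.4533 -0.3766  0.3559] [-3.1394 -0.0251  1.0143] [-0.8163  0.3346  1.4345  0.0241  1.3811 -0.2645]
turn [-0.0004 -0.0252 -0.1463] rows>= 1.2368566101828462 shift [214.6  97.2  29.9] rows>= 5.9374221464947805 w 0.09518389502489435 F [ 0.7716  0.074  -0.556 ]
world x,y,z in tool: [0.3987 0.9171 0.    ] [ 0.9171 -0.3987  0.    ] [ 0. -0. -1.]
66.5 0.345 True [-0.4342  0.4717  1.293   0.      1.3768 -0.024 ] [np.float64(0.6280648994439265), np.float64(-0.21845751196640661), 0.345]
66.5 0.246 True [-0.4342  0.5384  1.4374  0.      1.1658 -0.024 ] [np.float64(0.6280648994439265), np.float64(-0.21845751196640661), 0.246]
75 0.345 True [-0.4366  0.4453  1.3369  0.      1.3594 -0.1748] [np.float64(0.6129524568710722), np.float64(-0.21318001076078064), 0.345]
75 0.246 True [-0.4366  0.5146  1.4808  0.      1.1462 -0.1748] [np.float64(0.6129524568710722), np.float64(-0.21318001076078064), 0.246]
85 0.345 True [-0.4444  0.4149  1.3862  0.      1.3405 -0.3571] [np.float64(0.594412820216747), np.float64(-0.20991097260609148), 0.345]
85 0.246 True [-0.4444  0.4873  1.5298  0.      1.1245 -0.3571
[... 204 characters left out ...]
, 0.345]
95 0.246 True [-0.4576  0.4614  1.5754  0.      1.1047 -0.5449] [np.float64(0.5755871797832529), np.float64(-0.20991097260609148), 0.246]
104 0.345 True [-0.4743  0.3627  1.4683 -0.      1.3106 -0.7186] [np.float64(0.5588724352752359), np.float64(-0.21270806156219238), 0.345]
104 0.246 True [-0.4743  0.4402  1.6124 -0.      1.089  -0.7186] [np.float64(0.5588724352752359), np.float64(-0.21270806156219238), 0.246]
108 0.345 True [-0.483   0.3531  1.4831  0.      1.3054 -0.7972] [np.float64(0.5516261646075057), np.float64(-0.2147858962401234), 0.345]
108 0.246 True [-0.483   0.4315  1.6273 -0.      1.0828 -0.7972] [np.float64(0.5516261646075057), np.float64(-0.2147858962401234), 0.246]
```

Call:
{"api": "servo_tool", "payload": {"plan": [[[0, -0.0125, -0.073, 0, 0, 0, -1], [0, -0.0125, -0.073, 0, 0, 0, -1], [0, 0, 0, 36, 16.2, 0, -1], [0, 0, 0, 36, 16.2, 0, -1], [0, 0, 0, 36, 16.2, 0, -1], [0, 0, 0, 36, 16.2, 0, -1], [0, 0, 0, 36, 16.2, 0, -1], [0, 0, 0, 36, 16.2, 0, -1], [0, 0, 0, 0, 0, 0, -1], [0, 0, 0, 0, 0, 0, -1]]]}}

```text
time: 22.27
position: [0.6289, -0.2189, 0.354]
ee_rot: [-3.138, -0.0, 1.159]
contact_force: [0.4, -0.2, 0.9]
gripper_width: 0.0953
gripper_force: 0.0
```

```bash
python3 - <<'E'
from mv import *
from h import *
s=get_state();print(s['position'],s['ee_rot'])
c=camera('wrist');cv2.imwrite('pics/w7.png',c['frame'])
g=cv2.cvtColor(c['frame'],cv2.COLOR_BGR2HSV);m=cv2.inRange(g,(0,150,60),(8,255,255))|cv2.inRange(g,(174,150,60),(180,255,255))
for k in cv2.findContours(m,cv2.RETR_EXTERNAL,cv2.CHAIN_APPROX_NONE)[0]:
    if cv2.contourArea(k)>100:
        M=cv2.moments(k);p=(M['m10']/M['m00'],M['m01']/M['m00']);print(cv2.boundingRect(k),p,plane(c,p,.25),plane(c,p,.265))
print("expect knob at",proj(c,np.array([.628,-.2185,.265])),proj(c,np.array([.628,-.2185,.225])))
to(66.5,0,[.628,-.2185,.246])
E
```

```text
[ 0.6289 -0.2189  0.354 ] [-3.1384 -0.0003  1.1589]
(272, 393, 17, 18) (280.55652173913046, 401.5536231884058) [ 0.5307 -0.3531  0.25  ] [ 0.5378 -0.3418  0.265 ]
(324, 370, 24, 17) (333.1016548463357, 376.6513002364066) [ 0.5879 -0.3475  0.25  ] [ 0.5918 -0.3365  0.265 ]
(288, 369, 23, 16) (297.4630225080386, 373.5155412647374) [ 0.5586 -0.331   0.25  ] [ 0.5642 -0.3209  0.265 ]
(226, 369, 36, 40) (244.6713615023474, 395.49413145539904) [ 0.5022 -0.3331  0.25  ] [ 0.5109 -0.3229  0.265 ]
(282, 281, 18, 13) (289.5665488810365, 287.7656065959953) [ 0.5884 -0.2491  0.25  ] [ 0.5923 -0.2435  0.265 ]
(591, 268, 10, 38) (596.0770202020201, 285.8547979797979) [ 0.8293 -0.3514  0.25  ] [ 0.8201 -0.3402  0.265 ]
(307, 227, 19, 28) (316.20875, 240.53666666666663) [ 0.6267 -0.2192  0.25  ] [ 0.6286 -0.2153  0.265 ]
(108, 146, 38, 67) (127.91452991452991, 180.96646942800788) [ 0.5102 -0.1151  0.25  ] [ 0.5184 -0.1168  0.265 ]
(576, 145, 64, 180) (619.2558153922296, 227.61899901014598) [ 0.8561 -0.3073  0.25  ] [ 0.8454 -0.2985  0.265 ]
(549, 93, 66, 45) (582.966537966538, 114.8931788931789) [ 0.8469 -0.2094  0.25  ] [ 0.8368 -0.2059  0.265 ]
(36, 13, 27, 46) (47.80447585394582, 32.379269729093046) [ 0.5158 -0.006   0.25  ] [ 0.5237 -0.0137  0.265 ]
(554, 8, 55, 35) (576.73728457335, 25.7515762925599) [ 0.8541 -0.1495  0.25  ] [ 0.8435 -0.1493  0.265 ]
(463, 0, 26, 44) (475.5628498727735, 21.976081424936385) [ 0.7916 -0.1187  0.25  ] [ 0.7844 -0.1202  0.265 ]
expect knob at [317.1947 244.4161] [317.3856 231.5496]
turn [-0.0026  0.0004 -0.0033] rows>= 0.035377154349917596 shift [  1.4  -0.7 127.5] rows>= 3.1872094300025284 w 0.09474382303791182 F [-0.5541  0.3012 -0.6975]
```

Call:
{"api": "servo_tool", "payload": {"plan": [[[-0.002, 0, -0.003, 0.4, -0.2, 32, -1], [0, 0, 0, 0.4, -0.2, 32, -1], [0, 0, 0, 0.4, -0.2, 32, -1], [0, 0, 0, 0.2, -0.1, 22, -1], [0, 0, 0, 0, 0, 9, -1], [0, 0, 0, 0, 0, 0, 1], [0, 0, 0, 0, 0, 0, 1], [0, 0, 0, 0, 0, 0, 1], [0, 0, 0, 0, 0, 0, 1], [0, 0, 0, 0, 0, 0, 1]]]}}

```text
time: 23.15
position: [0.6285, -0.219, 0.2301]
ee_rot: [3.137, 0.002, 1.16]
contact_force: [-0.3, 0.0, 0.0]
gripper_width: 0.0669
gripper_force: 0.0
```

Call:
{"api": "servo_tool", "payload": {"plan": [[[0, 0, 0, 0, 0, 0, 1], [0, 0, 0, 0, 0, 0, 1], [0, 0, 0, 0, 0, 0, 1], [0, 0, 0, 0, 0, 0, 1], [0, 0, 0, 0, 0, 0, 1], [0, 0, 0, 0, 0, 0, 1], [0, 0, 0, 0, 0, 0, 1], [0, 0, 0, 0, 0, 0, 1], [0, 0, 0, 0, 0, 0, 1], [0, 0, 0, 0, 0, 0, 1]]]}}

```text
time: 23.98
position: [0.6275, -0.2185, 0.2287]
ee_rot: [3.141, 0.002, 1.16]
contact_force: [-5.4, 2.3, 1.9]
gripper_width: 0.0163
gripper_force: 30.0
```

```bash
python3 - <<'E'
from mv import *
s=get_state();print(s['position'],s['ee_rot'],s['contact_force'],s['gripper_width'],s['gripper_force'])
E
```

```text
[ 0.6275 -0.2185  0.2287] [3.1414 0.0022 1.1597] [-5.4033  2.2797  1.8869] 0.01630389306753639 30.000179708003998
```

The knob is pinched (16.3 mm opening, 30 N). Now I'll swing it along its arc.

Call:
{"api": "servo_tool", "payload": {"plan": [[[0, 0, -0.06, -0.2, -6.5, 0, 1], [0, 0, -0.06, -0.2, -6.5, 0, 1], [0, 0, -0.06, -0.2, -6.5, 0, 1], [0, 0, -0.06, -0.2, -6.5, 0, 1], [0, 0, -0.06, -0.2, -6.5, 0, 1], [0, 0, -0.06, -0.2, -6.5, 0, 1], [0, 0, -0.06, -0.2, -6.5, 0, 1], [0, 0, -0.06, -0.2, -6.5, 0, 1], [0, 0, -0.06, -0.2, -6.5, 0, 1], [0, 0, 0, 0, 0, 0, 1]]]}}

```text
time: 24.82
position: [0.5711, -0.2111, 0.2287]
ee_rot: [3.139, 0.004, 1.702]
contact_force: [6.2, -1.2, -4.8]
gripper_width: 0.0163
gripper_force: 30.0
```

```bash
python3 - <<'E'
from mv import *
s=get_state();R=eul(s['ee_rot']);print(s['position'],s['ee_rot'],s['contact_force'],"tool F",R.T@s['contact_force'],s['gripper_width'],s['gripper_force'])
v=s['position'][:2]-[.585,-.3175];print(np.linalg.norm(v),np.arctan2(v[1],v[0])-np.radians(66.5))
E
```

```text
[ 0.5711 -0.2111  0.2287] [3.139  0.0039 1.7021] [ 6.2293 -1.2235 -4.795 ] tool F [-2.0102  6.0028  4.8186] 0.01629019819001126 29.999025464057922
0.10728308852511621 0.5396273114773269
```

Call:
{"api": "servo_tool", "payload": {"plan": [[[0, 0, -0.055, -0.2, -6, 0, 1], [0, 0, -0.045, -0.15, -5, 0, 1], [0, 0, -0.01, 0, -1, 0, 1], [0, 0, 0, 0, 0, 0, 1], [0, 0, 0, 0, 0, 0, 1], [0, 0, 0, 0, 0, 0, 1], [0, 0, 0, 0, 0, 0, 1], [0, 0, 0, 0, 0, 0, 1], [0, 0, 0, 0, 0, 0, 1], [0, 0, 0, 0, 0, 0, 1]]]}}

```text
time: 25.65
position: [0.5604, -0.2131, 0.2287]
ee_rot: [3.139, 0.004, 1.808]
contact_force: [6.5, 0.3, -3.5]
gripper_width: 0.0165
gripper_force: 30.0
```

```bash
cat > chk.py <<'E'
from mv import *
s=get_state();R=eul(s['ee_rot']);print(s['position'],s['ee_rot'],"tool F",R.T@s['contact_force'],s['gripper_width'],s['gripper_force'])
v=s['position'][:2]-[.585,-.3175];print(np.linalg.norm(v),np.arctan2(v[1],v[0])-np.radians(66.5))
E
python3 chk.py
```

```text
[ 0.5604 -0.2131  0.2287] [3.1389 0.004  1.8082] tool F [-1.246   6.3965  3.5183] 0.016471280581823695 30.00116765499115
0.10722052594867626 0.6420191119364622
```

Call:
{"api": "servo_tool", "payload": {"plan": [[[0, 0, -0.01, 0, -1, 0, 1], [0, 0, -0.01, 0, -1, 0, 1], [0, 0, 0, 0, 0, 0, 1], [0, 0, 0, 0, 0, 0, 1], [0, 0, 0, 0, 0, 0, 1], [0, 0, 0, 0, 0, 0, 1], [0, 0, 0, 0, 0, 0, 1], [0, 0, 0, 0, 0, 0, 1], [0, 0, 0, 0, 0, 0, 1], [0, 0, 0, 0, 0, 0, 1]]]}}

```text
time: 26.48
position: [0.5584, -0.2137, 0.2287]
ee_rot: [3.139, 0.004, 1.828]
contact_force: [6.8, -0.7, -3.3]
gripper_width: 0.0164
gripper_force: 30.0
```

```bash
python3 chk.py
```

```text
[ 0.5584 -0.2137  0.2287] [3.1389 0.0041 1.8281] tool F [-2.4213  6.3505  3.2989] 0.016378159158149268 30.00110685825348
0.10719668661511197 0.6607892560492441
```

Call:
{"api": "servo_tool", "payload": {"plan": [[[0, 0, -0.01, 0, -1.2, 0, 1], [0, 0, -0.01, 0, -1.2, 0, 1], [0, 0, 0, 0, 0, 0, 1], [0, 0, 0, 0, 0, 0, 1], [0, 0, 0, 0, 0, 0, 1], [0, 0, 0, 0, 0, 0, 1], [0, 0, 0, 0, 0, 0, 1], [0, 0, 0, 0, 0, 0, 1], [0, 0, 0, 0, 0, 0, 1], [0, 0, 0, 0, 0, 0, 1]]]}}

```text
time: 27.32
position: [0.5575, -0.214, 0.2287]
ee_rot: [3.136, 0.005, 1.848]
contact_force: [14.9, 1.2, -6.6]
gripper_width: 0.0163
gripper_force: 30.0
```

```bash
python3 chk.py
```

```text
[ 0.5575 -0.214   0.2287] [3.136  0.005  1.8482] tool F [-2.9068 14.642   6.7134] 0.01631857636657049 30.00442922115326
0.10706605662317376 0.6698447483286041
```

The force jumped to 14.6 N while the tool stalled, so the arm is on its stop. Now I'll check the balls.

```bash
python3 - <<'E'
from bench import *
from h import *
c=camera('scene')['frame'];d=camera('side')['frame'];w=camera('wrist')['frame']
np.savez('f8.npz',c=c,d=d,w=w)
a=cv2.resize(c[200:350,230:390],(427,400),interpolation=2);b=cv2.resize(d[200:340,240:370],(371,400),interpolation=2)
cv2.imwrite('pics/m8.png',np.hstack([a,b]))
for n,f in(('scene',c[200:350,230:390]),('side',d[200:340,240:370]),('wrist',w)):
    h=cv2.cvtColor(f,cv2.COLOR_BGR2HSV);m=cv2.inRange(h,(8,100,50),(18,255,200));n2,l,s,ce=cv2.connectedComponentsWithStats(m);print(n,[(ce[i].round().tolist(),int(s[i,4])) for i in range(1,n2) if s[i,4]>15])
E
```

```text
scene [([70.0, 3.0], 19), ([92.0, 41.0], 42), ([46.0, 63.0], 28), ([73.0, 100.0], 67), ([14.0, 131.0], 88), ([2.0, 142.0], 74)]
side [([26.0, 40.0], 840), ([2.0, 62.0], 68), ([107.0, 68.0], 202), ([67.0, 64.0], 50), ([64.0, 76.0], 139), ([16.0, 106.0], 568), ([55.0, 125.0], 404)]
wrist [([250.0, 178.0], 85831), ([631.0, 51.0], 212), ([499.0, 73.0], 115), ([600.0, 86.0], 17), ([623.0, 105.0], 27), ([610.0, 128.0], 17), ([296.0, 132.0], 18), ([274.0, 160.0], 35), ([219.0, 160.0], 17), ([283.0, 178.0], 32), ([277.0, 196.0], 92), ([234.0, 214.0], 16), ([352.0, 238.0], 20), ([344.0, 245.0], 68), ([250.0, 265.0], 528), ([317.0, 283.0], 73), ([280.0, 293.0], 31), ([280.0, 326.0], 21), ([354.0, 332.0], 63), ([281.0, 337.0], 57), ([356.0, 363.0], 124), ([280.0, 366.0], 43), ([90.0, 386.0], 775), ([137.0, 394.0], 1525), ([531.0, 390.0], 1111), ([352.0, 399.0], 21), ([351.0, 406.0], 103), ([374.0, 397.0], 21), ([390.0, 398.0], 16), ([398.0, 404.0], 48), ([414.0, 402.0], 58), ([436.0, 399.0], 50), ([452.0, 404.0], 39), ([381.0, 406.0], 41), ([225.0, 406.0], 96), ([287.0, 407.0], 227), ([426.0, 407.0], 50), ([407.0, 407.0], 22), ([442.0, 407.0], 43)]
```

View pics/m8.png

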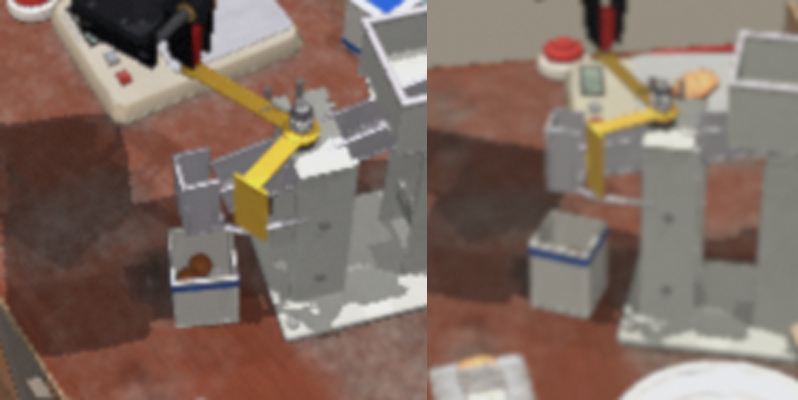

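The left panel shows biscuit balls piled in the tub at (195,265), with the gate arm swung open. The trough at (215–290, 150–190) looks empty, and no balls are on the table. A quick numeric check of the trough, before against now, then the force once more.

```bash
python3 chk.py; python3 - <<'E'
import numpy as np,cv2
f=np.load('f8.npz');A=cv2.imread('pics/scene0.png');B=f['c']
for n,im in(('before',A),('now',B)):
    h=cv2.cvtColor(im,cv2.COLOR_BGR2HSV);m=cv2.inRange(h,(3,90,30),(18,255,210))
    print(n,'trough',int((m[254:272,314:338]>0).sum()),'spout top',int((m[257:270,297:311]>0).sum()),'tub',int((m[285:306,294:319]>0).sum()))
    k=m[285:306,294:319];
    if n=='now':print(k//255)
E
```

```text
[ 0.5575 -0.214   0.2288] [3.136  0.005  1.8482] tool F [-1.8993 15.7151  6.1545] 0.016687447638720196 30.004355907440186
0.10705383576589872 0.6696320741693313
before trough 82 spout top 15 tub 295
now trough 18 spout top 8 tub 74
[[0 0 0 0 0 0 0 0 0 0 0 0 0 0 0 0 0 0 0 0 0 0 0 0 0]
 [0 0 0 0 0 0 0 0 0 0 0 0 0 0 0 0 0 0 0 0 0 0 0 0 0]
 [0 0 0 0 0 0 0 0 0 0 0 0 0 0 0 0 0 0 0 0 0 0 0 0 0]
 [0 0 0 0 0 0 0 0 0 0 0 0 0 0 0 0 0 0 0 0 0 0 0 0 0]
 [0 0 0 0 0 0 0 0 0 0 0 0 0 0 0 0 0 0 0 0 0 0 0 0 0]
 [0 0 0 0 0 0 0 0 0 0 0 0 0 0 0 0 0 0 0 0 0 0 0 0 0]
 [0 0 0 0 0 0 0 0 0 0 0 0 0 0 0 0 0 0 0 0 0 0 0 0 0]
 [0 0 0 0 0 0 0 0 0 0 0 0 0 0 0 0 0 0 0 0 0 0 0 0 0]
 [0 0 0 0 0 0 0 0 0 0 0 0 0 0 0 0 0 0 0 0 0 0 0 0 0]
 [0 0 0 0 0 0 0 0 0 0 0 0 0 0 0 0 0 0 0 0 0 0 0 0 0]
 [0 0 0 0 0 0 0 0 0 0 1 1 0 0 0 0 0 0 0 0 0 0 0 0 0]
 [0 0 0 0 0 0 0 0 1 1 1 1 1 1 0 0 0 0 0 0 0 0 0 0 0]
 [0 0 0 0 0 0 0 1 1 1 1 1 1 1 1 0 0 0 0 0 0 0 0 0 0]
 [0 0 0 0 0 0 0 1 1 1 1 1 1 1 1 0 0 0 0 0 0 0 0 0 0]
 [0 0 0 0 0 0 0 1 1 1 1 1 1 1 1 0 0 0 0 0 0 0 0 0 0]
 [0 0 0 0 0 0 1 1 1 1 1 1 1 1 1 0 0 0 0 0 0 0 0 0 0]
 [0 0 0 0 1 1 1 1 1 1 1 1 1 1 1 0 0 0 0 0 0 0 0 0 0]
 [0 0 0 1 1 1 1 1 1 1 1 1 1 1 0 0 0 0 0 0 0 0 0 0 0]
 [0 0 0 1 1 1 1 1 1 1 0 1 1 0 0 0 0 0 0 0 0 0 0 0 0]
 [0 0 0 1 1 0 0 0 0 0 0 0 0 0 0 0 0 0 0 0 0 0 0 0 0]
 [0 0 0 0 0 0 0 0 0 0 0 0 0 0 0 0 0 0 0 0 0 0 0 0 0]]
```

```bash
python3 - <<'E'
import numpy as np,cv2
f=np.load('f8.npz')
for im in(cv2.imread('pics/scene0.png'),f['c']):
    m=cv2.inRange(cv2.cvtColor(im,cv2.COLOR_BGR2HSV),(3,90,30),(18,255,210))[254:272,310:338]>0
    print('\n'.join(''.join('#' if v else '.' for v in r) for r in m),'\n')
E
```

```text
............................
............................
#.........................#.
#.......................####
#......................#####
#......................#####
#...............####...####.
..............##########....
#.............########......
#............#######........
#....######..####...........
#....#########..............
#....#######................
.....#####..................
.....###....................
............................
............................
............................ 

############................
##########..................
#######.....................
#####.......................
##..........................
............................
............................
............................
............................
............................
............................
#...........................
............................
............................
............................
............................
............................
............................
```

The trough is empty: the only brown left there is table showing beside it. The arm is on its stop and held by the knob, so I'm handing in.

```bash
python3 -c "
from bench import *
print(finish_job())"
```

```text
the job is handed in; nothing more can be done
None
```

The tub stands mouth-up under the spout (about 5 mm off its axis) and was let go, the trough is empty with balls visible in the tub though I couldn't count all four, and the arm still holds the gate by its knob against its stop; handed in at about 27 s.

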